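# Load-check a sprung belt tensioner and set the limit tab to its reading

### The arm

A 6-joint arm with a two-finger parallel gripper is mounted at the origin on a cart in front of the work surface, level with it; the furniture and walls round the work are solid. World frame = base frame: x ahead of the robot, y to its left, z up, the work surface at z = 0. Lengths are in m, angles in degrees, forces in N, time in s.
With the tool pointing down it reaches from about 0.35 to 0.875 m from the base axis. Payload 4.2 kg.
Tool frame: the origin (TCP) lies at the very end of the fingers, on their centre line; the grasp point (between the pads) lies 19 mm behind it (r.hold_point_z is the distance from the TCP to the grasp point, in m); z points along the fingers, y is the direction in which the jaws open and shut (so a half turn about z gives the same grasp; the last joint's range is limited). The gripper opens to 87 mm and grips with 3 to 60 N. Pads are 19 mm wide; open, the fingers measure 117 mm over their backs; the gripper's body (75 mm by 190 mm) begins 51 mm behind the grasp point.
Start: joints at [14.817, 22.042, 0.453, 0, -68.411, -14.817], TCP at [0.625, 0, 0.223] pointing down, gripper open.
Joint ranges: [-179.83, 179.83], [-69.29, 118.12], [-61.27, 80.66], [-181.25, 117.63], [-171.15, -9.14], [-177.46, 177.46]. Speed limits (degrees/s): [159.86, 159.86, 180, 180, 180, 180].

### API

Orientations are given as a 3x3 rotation matrix whose columns are the frame's x, y, z axes.
In Python, from station import r, cams, ticket gives the robot as it stands.
- The arm moves only by the tool drive_tool, never from a script. Its argument "deltas" is a list of rows, each an object of numbers: "dx", "dy", "dz": the shift along the tool's x, y, z in m; "wx", "wy", "wz": the turn, a rotation vector about the tool's x, y, z in degrees. A call has 1 to 20 rows; each row is the pose to reach, as a shift and turn from the pose commanded when the call began, along the tool's axes at that moment; what a row does not reach only later rows make up. A row lasts 1/10 s, in which the tool goes at most 50 mm and 8.59 degrees, less where a joint would pass 70% of its speed; a pose out of reach is approached as far as the arm can. A call with a gripper value outside its range is refused whole. "gripper" is the opening, from 0 (shut) to 1 (fully open), set as the call begins (left out, the last holds). The fingers move at their own pace and stop on an object; the grip force is fixed at half the most. Time passes only in rows, so rows that repeat a pose let the fingers close. It gives the time, the measured TCP pose, the force and the opening at its end, in the units of the state.
- r.sense(): the state, without advancing time (a new reading comes with each control period).
- cams.capture(name): name is "scene" or "side" or "wrist"; returns the picture (384x512x3 uint8, red, green, blue); there is no depth.
- cams.camera_model(name): a dict with "intrinsics" (3x3 intrinsics, pixels), "extrinsics" (4x4, takes a point from world to camera coordinates); the wrist camera has in their place "T_tool_cam" (4x4, takes a point from camera to tool coordinates, whose origin is the TCP and whose axes are the flange's). Camera axes: x right, y down, z forward; pixel columns grow to the right and rows downward; lengths in m; the calibration is good to about 2 mm. A picture is of the moment at which its call begins: read the wrist's pose just before it. camera_model takes no time and is no camera call.
- ticket.finish_job(): hands the job in, once; it reports no verdict.
The state is a dict: "time_s": time; "joints": joint angles; "joint_velocities": joint speeds; "effort": joint torques, N m; "tcp_pos": TCP position; "ee_rot": TCP orientation; "wrist_force": force on the tool from outside, world axes, zero at the start; "moment": the same for the moment, N m; "gripper_width": opening from 0.0 (shut) to 1.0 (fully open).
Only numpy, scipy, OpenCV 4.12 (cv2) and the standard library are available. Lean on these libraries where they do the work, as an engineer would, in place of code of your own. Each camera call takes 0.05 s, during which the arm holds its last target.

### The job

Check the belt tensioner: press straight down on top of its black idler pulley with a steady load of 15 N (within 1.5 N, never above 19 N) for a little over a second, then let the arm rise under control, without snapping, back to its rest stop. The arm's pin pushes the brass rider along the scale and leaves it at the deflection reached; slide the black limit tab along until its steel index stands under the middle of the rider, within 3 mm, and let go. Do not touch the rider itself, and leave the other things on the bench where they are.

Things in the scene. Friction and masses are not known exactly. Their poses are not given: they have to be found in the camera images.
- stand: Belt tensioner on its checking stand, fixed: grey base 100 x 250 x 12 mm. Origin: centre of its underside. x points away from the front (scale and tab face -x), y left along the scale, z up. Scale: front of an upright aluminium plate, 6 mm thick, at x = -25 mm, y -62 to 62 mm, top edge z = 140 mm; graduations 4 mm apart, each fifth longer. Steel counterweight, diameter 52 mm, on the left arm.
- idler: Idler pulley of the belt tensioner: black roller, diameter 40 mm, 24 mm wide, turning freely in a fork on the right (-y) end of the sprung arm, its axis along the stand's x. Origin: its centre, about 107 mm above the bench at rest; it sinks with the arm (in an arc of 115 mm radius, moving up to 5 mm sideways). Its top, 20 mm above the centre, is the place to press.
- tension_arm (a joint): Hinge of the sprung arm, rad: 0 at the rest stop, grows as the pulley is pressed down, at most 0.62. Spring 2.4 N m/rad (about 0.19 N/mm at the pulley) plus a counterweight of unknown fill: 2.5 to 12.5 N before it moves; 15 N comes somewhere between 0.1 and 0.55 rad. A pin on the arm's upright needle moves to -y over the scale plate's top edge as the pulley sinks.
- rider_center (a point): Centre of the brass rider, a loose saddle 14 x 20 x 32 mm (stand's x, y, z; top at 158 mm, legs down to 126 mm) astride the scale plate's top edge, with a dark centre line. The arm's pin pushes it towards -y only; friction keeps it where it is left.
- limit_tab (a joint): Slide of the limit tab, m: 0 at the left end of its slot, growing towards the stand's -y (right), 0.097 at most. Friction of about 2.5 N keeps it where it is left.
- tab_index (a point): Top of the limit tab's thin steel index on the scale's front, 110 mm above the bench, pointing up, 16 mm below the rider's legs. Moves with the tab; its axes are the stand's.
- tab_grip (a point): Point on the limit tab's grip, 120 mm above the bench: black upright block 22 x 14 x 47 mm (stand's x, y, z) from 88 to 135 mm above the bench, 50 mm in front of the scale plate; pinched from above across its 14 mm (along y). Same y as the index.
- wheel: Bystander: loose caster wheel lying flat, diameter 68 mm, 17 mm high. Origin under its centre.
- tape_measure: Bystander: pocket tape measure 34 x 79 x 58 mm. Origin under its centre.
- brush: Bystander: dusting brush with wooden handle, 39 x 204 x 18 mm. Origin under its centre.
- rider: The same brass rider as a body. Origin: in its middle, on the plate's top edge (140 mm above the bench).
Mind the look-alikes: they are no part of the job. Several things have the shape of the rider; the one meant has the colours described above.

How it is judged (in metres and radians):
On the way, in this order (a step that is already met when the one before it is completed fails the run):
1. the pulley is loaded with 15 N (13.5 to 16.5 N) for 1 s, the arm standing still (contact force between the fingers and idler between 13.5 and 16.5 N and velocity of joint tension_arm between -0.25 and 0.25 rad/s), for 1 s.
2. the arm is back on its rest stop and the pulley is free (value of joint tension_arm below 0.02 rad and contact force between the fingers and idler below 0.3 N), for 0.2 s.
At the end, for the whole second after the job is handed in: The arm is back on its rest stop (within 0.02 rad), the rider sits upright on the plate where the loaded arm left it, and the limit tab's index stands still under the rider's middle, within 3 mm along the scale (value of joint tension_arm below 0.02 rad and y of rider_center in the frame of tab_index between -0.003 and 0.003 m and z of rider_center in the frame of stand between 0.137 and 0.147 m and angle between rider_center's own z axis and vertical below 0.15 rad and velocity of joint limit_tab between -0.005 and 0.005 m/s); the robot touches nothing.
It fails at once if the pulley is loaded with more than 19 N (contact force between the fingers and idler above 19 N).
It fails at once if the arm snaps back (faster than 2.5 rad/s) (velocity of joint tension_arm below -2.5 rad/s).
It fails at once if the robot touches the rider (contact force between any of the fingers, the arm and rider above 0.3 N).
It fails at once if the wheel, tape measure or brush is moved by more than 3 cm (distance of any of wheel, tape_measure, brush from where it was at the start of the episode above 0.03 m).
It also fails if it takes over 61 s, if anything falls off the work surface, if the arm or the gripper's body presses on something with over 40 N, if the wrist force passes 120 N, or if a joint passes its speed limit or range.

## Working session

There is one attempt and no reset: what is moved stays moved. The work goes in short steps, Python scripts to look and compute and a tool call to move; the robot and the scene stay as the last step left them, time stands still between calls to the robot, and variables do not carry over. Pictures are saved under pics/ and viewed, and the job is handed in when it is done.

Besides the shell and the picture viewer there is one more tool, called after ">>>" as name(argument=value, ...), one argument or row to a line, values as JSON. drive_tool: Moves the arm, as the interface text tells. Its arguments: {"type":"object","properties":{"deltas":{"type":"array","items":{"type":"object","properties":{"dx":{"type":"number"},"dy":{"type":"number"},"dz":{"type":"number"},"wx":{"type":"number"},"wy":{"type":"number"},"wz":{"type":"number"}}}},"gripper":{"type":"number"}},"required":["deltas"]}

```bash
ls; mkdir -p pics; python3 - <<'E'
from station import r,cams
import cv2
s=r.sense();print({k:s[k] for k in('time_s','tcp_pos','ee_rot','wrist_force','gripper_width')})
for n in('scene','side','wrist'):
    im=cams.capture(n);cv2.imwrite(f'pics/{n}0.png',im[:,:,::-1]);print(n,cams.camera_model(n))
E
```

```text
pics
{'time_s': 0.0, 'tcp_pos': array([6.24394898e-01, 6.02981015e-05, 2.21470722e-01]), 'ee_rot': array([[-1.48692017e-04, -9.99997631e-01, -2.17154237e-03],
       [-9.99999988e-01,  1.48800375e-04, -4.97376216e-05],
       [ 5.00606301e-05,  2.17153494e-03, -9.99997641e-01]]), 'wrist_force': array([-0.02756772,  0.05692108,  1.34702291]), 'gripper_width': 0.9995988302705017}
scene {'intrinsics': array([[472.01241544,   0.        , 256.46859173],
       [  0.        , 472.01241544, 197.21919156],
       [  0.        ,   0.        ,   1.        ]]), 'extrinsics': array([[ 0.51519356, -0.8567178 , -0.02470233, -0.27438003],
       [-0.46603193, -0.25583035, -0.84697407,  0.32191444],
       [ 0.71929816,  0.44786767, -0.53105999,  0.54177703],
       [ 0.        ,  0.        ,  0.        ,  1.        ]])}
side {'intrinsics': array([[390.66422013,   0.        , 259.37189778],
       [  0.        , 390.66422013, 185.57443258],
       [  0.        ,   0.        ,   1.        ]]), 'extrinsics': array([[-0.95930451, -0.28153147, -0.02179209,  0.51539885],
       [-0.10017404,  0.4114602 , -0.90590599,  0.16494819],
       [ 0.26400762, -0.8668567 , -0.42291777,  0.7264807 ],
       [ 0.        ,  0.        ,  0.        ,  1.        ]])}
wrist {'intrinsics': array([[330.74366027,   0.        , 253.04344847],
       [  0.        , 330.74366027, 189.6973583 ],
       [  0.        ,   0.        ,   1.        ]]), 'T_tool_cam': array([[ 1.16611431e-03, -9.65768211e-01, -2.59403936e-01,
         6.93936041e-02],
       [ 9.99999219e-01,  1.00978796e-03,  7.35888164e-04,
        -1.64642045e-03],
       [-4.48754425e-04, -2.59404592e-01,  9.65768635e-01,
        -1.62726835e-01],
       [ 0.00000000e+00,  0.00000000e+00,  0.00000000e+00,
         1.00000000e+00]])}
```

View pics/scene0.png

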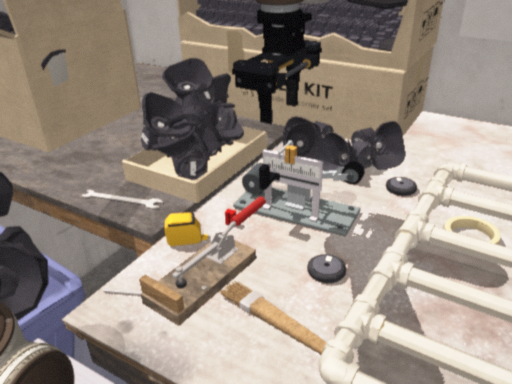

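View pics/side0.png

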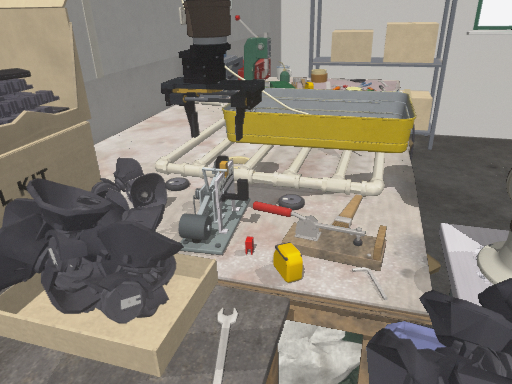

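View pics/wrist0.png

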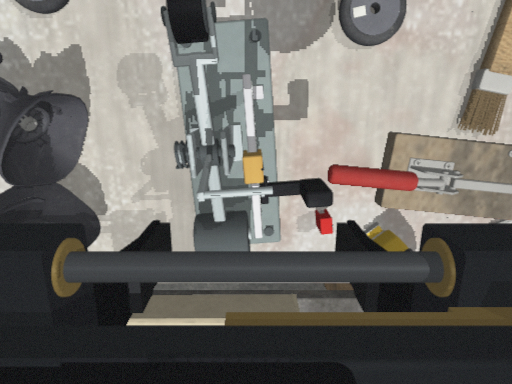

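```bash
python3 - <<'E'
import cv2
a=cv2.imread('pics/scene0.png')[110:250,220:420];cv2.imwrite('pics/s0z.png',cv2.resize(a,None,fx=4,fy=4,interpolation=2))
a=cv2.imread('pics/wrist0.png')[0:260,130:360];cv2.imwrite('pics/w0z.png',cv2.resize(a,None,fx=2.3,fy=2.3,interpolation=2))
a=cv2.imread('pics/side0.png')[140:265,150:300];cv2.imwrite('pics/d0z.png',cv2.resize(a,None,fx=4.5,fy=4.5,interpolation=2))
E
```

```text
(no output)
```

View pics/s0z.png

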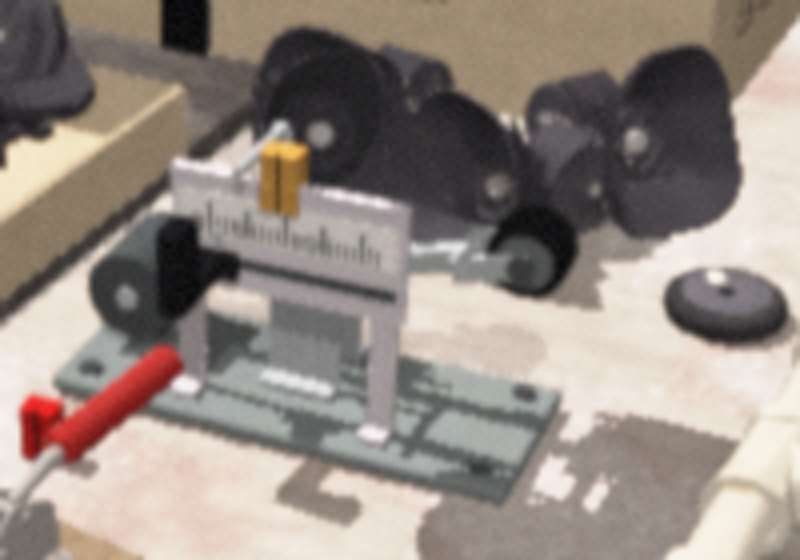

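View pics/w0z.png

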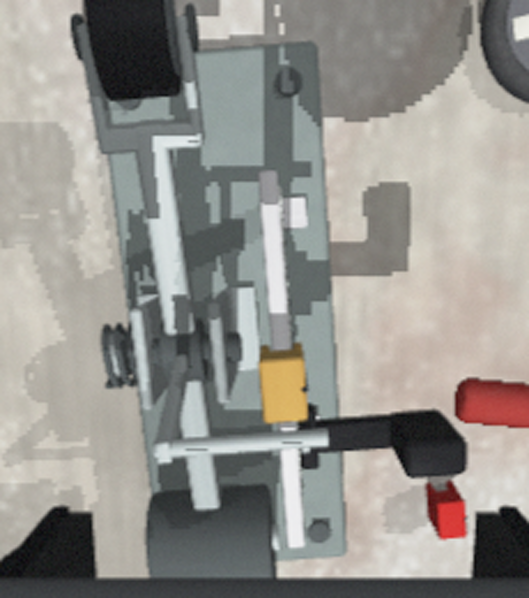

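View pics/d0z.png

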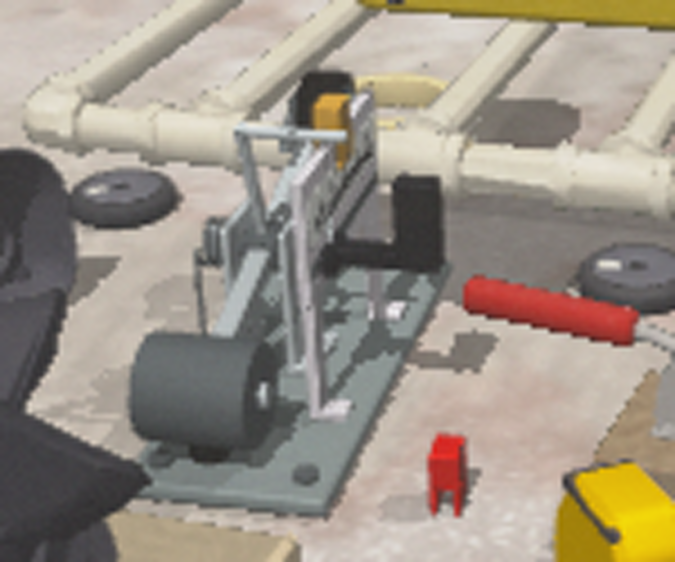

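```bash
cat > h.py <<'E'
import numpy as np,cv2
from station import r,cams
from scipy.optimize import least_squares
def P(n,s=None):
    m=cams.camera_model(n)
    if n!='wrist': return m['intrinsics'],m['extrinsics']
    T=np.eye(4);T[:3,:3]=s['ee_rot'];T[:3,3]=s['tcp_pos']
    return m['intrinsics'],np.linalg.inv(T@m['T_tool_cam'])
def proj(KE,p):
    K,E=KE;c=E[:3,:3]@np.asarray(p)+E[:3,3];q=K@c;return q[:2]/q[2]
E
cat > fit.py <<'E'
from h import *
s=r.sense()
C={n:P(n,s) for n in('scene','side','wrist')}
Z={'scene':(220,110,4),'wrist':(130,0,2.3),'side':(150,140,4.5)}
obs=[('scene',(-.05,-.125,.012),505,490),('scene',(.05,-.125,.012),560,390),('scene',(-.05,.125,.012),57,381),
('scene',(-.025,.062,.14),172,157),('scene',(-.025,-.062,.14),410,208),
('wrist',(-.05,-.125,.012),317,42),('wrist',(-.05,.125,.012),345,553),
('side',(-.05,.125,.012),327,505),('side',(.05,.125,.012),135,490)]
def W(p,q): 
    c,sn=np.cos(p[2]),np.sin(p[2]);return np.array([p[0]+c*q[0]-sn*q[1],p[1]+sn*q[0]+c*q[1],q[2]])
def res(p):
    o=[]
    for n,q,u,v in obs:
        z=Z[n];o+=list(proj(C[n],W(p,q))-np.array([z[0]+u/z[2],z[1]+v/z[2]]))
    return o
f=least_squares(res,[.62,-.05,0],loss='soft_l1');print(f.x,np.degrees(f.x[2]));print(np.round(np.reshape(res(f.x),(-1,2)),1))
p=f.x
for nm,q in dict(idtop=(0,-.115,.127),idc=(0,-.115,.107),gripguess=(-.075,.03,.12)).items(): print(nm,W(p,q))
np.save('stand.npy',p)
E
python3 fit.py
```

```text
[ 0.64942039 -0.02531673  0.08617777] 4.937622573898396
[[-0.2 -0.5]
 [ 0.3 -1.6]
 [-2.6 -1.9]
 [-0.5  0.2]
 [-0.  -0.9]
 [ 0.3 -3.3]
 [ 3.2  0.3]
 [-0.9 -0.7]
 [-4.4 -2. ]]
idtop [ 0.65931857 -0.13988997  0.127     ]
idc [ 0.65931857 -0.13988997  0.107     ]
gripguess [ 0.57211658 -0.0018834   0.12      ]
```

```bash
cat >> h.py <<'E'
def tri(l):
    A=[]
    for KE,u,v in l:
        M=KE[0]@KE[1][:3];A+=[u*M[2]-M[0],v*M[2]-M[1]]
    X=np.linalg.svd(np.array([a/np.linalg.norm(a[:3]) for a in A]))[2][-1];X=X[:3]/X[3]
    return X,[np.round(proj(KE,X)-[u,v],1) for KE,u,v in l]
E
python3 - <<'E'
from h import *
s=r.sense()
C={n:P(n,s) for n in('scene','side','wrist')}
Z={'scene':(220,110,4),'wrist':(130,0,2.3),'side':(150,140,4.5)}
def o(n,u,v): z=Z[n];return C[n],z[0]+u/z[2],z[1]+v/z[2]
print('red tip',tri([o('scene',165,358),o('wrist',470,400),o('side',475,290)]))
print('idler',tri([o('scene',535,250),o('wrist',133,45)]))
print('rider top front',tri([o('scene',285,150),o('wrist',283,385)]))
print('tab top',tri([o('scene',178,222),o('wrist',430,440),o('side',417,178)]))
print('hub dark', tri([(C['scene'],*(np.array([500,185])/4+[220,110])),(C['wrist'],28,122)]))
print('pin front end',tri([o('wrist',327,438),o('side',345,135)]))
E
```

```text
red tip (array([ 0.54681579, -0.00321699,  0.07511884]), [array([-0.4, -0. ]), array([ 1.3, -1.3]), array([-0.8,  0.1])])
idler (array([ 0.67759294, -0.13256634,  0.10315529]), [array([-1.5,  0.3]), array([-1.7, -3.6])])
rider top front (array([ 0.62621144, -0.02468754,  0.15493745]), [array([-0.4, -0.1]), array([-0.4, -0.9])])
tab top (array([0.57289103, 0.00078072, 0.13326777]), [array([0.9, 0.7]), array([3.3, 1.7]), array([-1.1, -0.1])])
hub dark (array([ 0.85790762, -0.04890336,  0.03707608]), [array([-0.4,  0.1]), array([-0.6, -0.8])])
pin front end (array([ 0.61005799, -0.00609488,  0.14834518]), [array([ 2.3, -0.9]), array([-0.9,  0. ])])
```

>>> drive_tool(
  deltas=[
    {"dx":0.015,"dy":-0.008},
    {"dx":0.04,"dy":-0.02},
    {"dx":0.065,"dy":-0.033},
    {"dx":0.085,"dy":-0.042},
    {"dx":0.09,"dy":-0.045},
    {"dx":0.09,"dy":-0.045},
    {"dx":0.09,"dy":-0.045},
  ],
  gripper=0,
)

```text
schema error: expected keys dx, dy, dz, wx, wy, wz
```

```bash
python3 - <<'E'
from h import *
s=r.sense();print(s['time_s'],s['tcp_pos'],s['wrist_force'],s['gripper_width'],s['joints'])
im=cams.capture('wrist');cv2.imwrite('pics/w1.png',cv2.resize(im[:,:,::-1],None,fx=1.5,fy=1.5));
im=cams.capture('scene');cv2.imwrite('pics/s1.png',cv2.resize(im[60:260,200:440,::-1],None,fx=3,fy=3))
import pickle;pickle.dump(s,open('s1.pkl','wb'))
E
```

```text
0.15 [6.24578667e-01 1.59527066e-05 2.21725861e-01] [-0.3202036  -0.18335843 -0.10669035] 0.9980050489395743 [ 1.48161945e+01  2.20810997e+01  4.00399113e-01 -1.98592682e-02
 -6.84091090e+01 -1.48160643e+01]
```

View pics/w1.png

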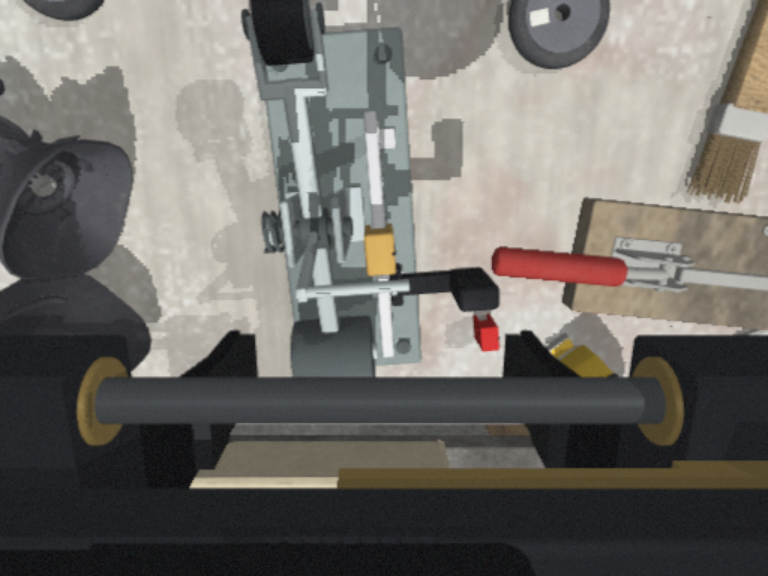

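View pics/s1.png

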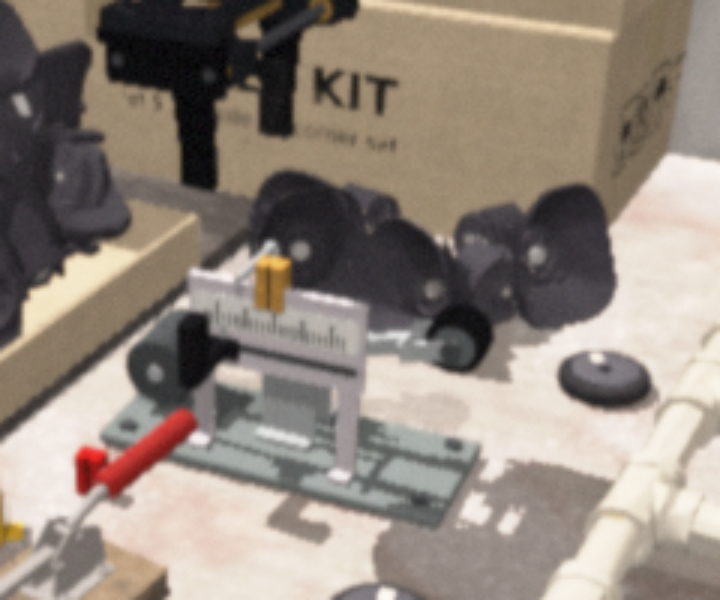

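The call was refused because every key is required, so nothing moved. The picture is the same view as before, with the idler at the top near (283,30). I'm resending the move with all keys.

>>> drive_tool(
  deltas=[
    {"dx":0.015,"dy":-0.008,"dz":0,"wx":0,"wy":0,"wz":0},
    {"dx":0.04,"dy":-0.02,"dz":0,"wx":0,"wy":0,"wz":0},
    {"dx":0.065,"dy":-0.033,"dz":0,"wx":0,"wy":0,"wz":0},
    {"dx":0.085,"dy":-0.042,"dz":0,"wx":0,"wy":0,"wz":0},
    {"dx":0.09,"dy":-0.045,"dz":0,"wx":0,"wy":0,"wz":0},
    {"dx":0.09,"dy":-0.045,"dz":0,"wx":0,"wy":0,"wz":0},
    {"dx":0.09,"dy":-0.045,"dz":0,"wx":0,"wy":0,"wz":0},
  ],
  gripper=0,
)

```text
time_s: 0.95
tcp_pos: [0.6698, -0.0898, 0.2224]
ee_rot: [[-0.0, -1.0, -0.0], [-1.0, 0.0, 0.0], [-0.0, 0.0, -1.0]]
wrist_force: [-0.9, 0.3, -0.0]
gripper_width: 0.445
```

```bash
python3 - <<'E'
from h import *
s=r.sense();print(s['time_s'],s['tcp_pos'],s['wrist_force'],s['gripper_width'],s['joints'])
im=cams.capture('wrist');cv2.imwrite('pics/w2.png',cv2.resize(im[:,:,::-1],None,fx=1.5,fy=1.5));
im=cams.capture('scene');cv2.imwrite('pics/s2.png',cv2.resize(im[60:260,200:440,::-1],None,fx=3,fy=3))
import pickle;pickle.dump(s,open('s1.pkl','wb'))
E
```

```text
0.95 [ 0.66980224 -0.08982889  0.22235248] [-0.85637302  0.28731596 -0.04384134] 0.4452407268801537 [ 6.03422478e+00  2.70730850e+01  8.44147010e+00 -1.13498698e-02
 -7.13940648e+01 -6.03135596e+00]
```

View pics/w2.png

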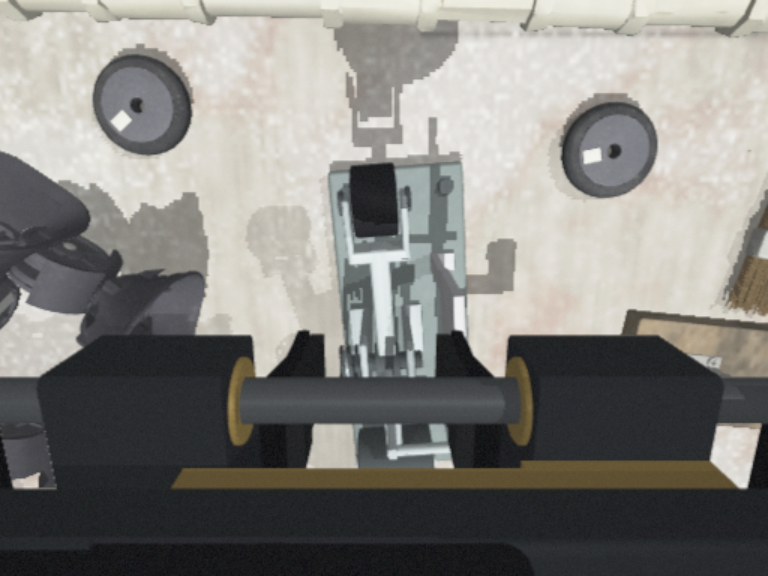

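View pics/s2.png

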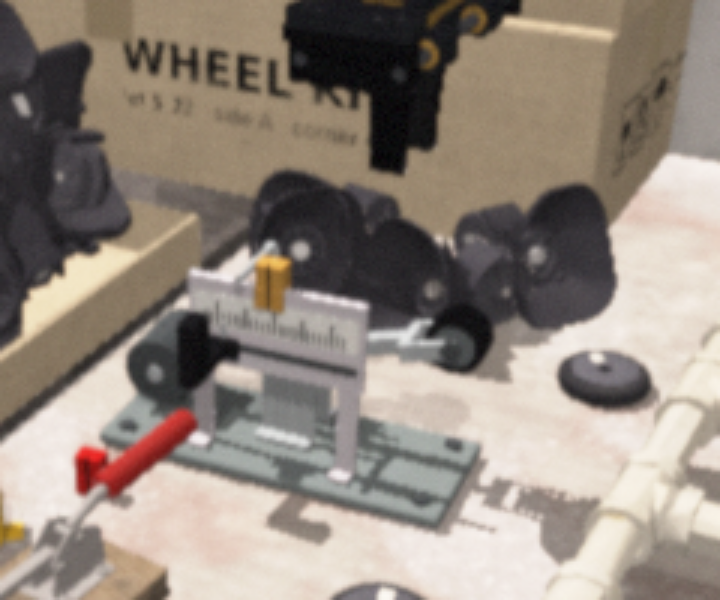

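```bash
cat > fit2.py <<'E'
from h import *
import pickle
s=pickle.load(open('s1.pkl','rb'))
C={n:P(n,s) for n in('scene','side','wrist')}
Z={'scene':(200,60,3),'wrist':(0,0,1.5),'side':(150,140,4.5)}
obs=[('scene',(-.05,-.125,.012),437,518),('scene',(.05,-.125,.012),481,448),('scene',(-.05,.125,.012),102,439),
('scene',(-.025,.062,.14),190,270),('scene',(-.025,-.062,.14),368,305),
('wrist',(-.05,-.125,.012),462,158),('wrist',(.05,-.125,.012),330,165),
('side',(-.05,.125,.012),327,505)]
def W(p,q): 
    c,sn=np.cos(p[2]),np.sin(p[2]);return np.array([p[0]+c*q[0]-sn*q[1],p[1]+sn*q[0]+c*q[1],q[2]])
def res(p):
    o=[]
    for n,q,u,v in obs:
        z=Z[n];o+=list(proj(C[n],W(p,q))-np.array([z[0]+u/z[2],z[1]+v/z[2]]))
    return o
if __name__=='__main__':
    f=least_squares(res,[.62,-.05,0],loss='soft_l1');print(f.x,np.degrees(f.x[2]));print(np.round(np.reshape(res(f.x),(-1,2)),1))
    p=f.x
    # idler: stand offset (a,-.115): observed roller edges
    X,e=tri([(C['scene'],200+466/3,60+335/3),(C['wrist'],374/1.5,200/1.5)]);print('idler tri',X,e)
    for a in (0,.01): print(a,W(p,(a,-.115,.127)),proj(C['wrist'],W(p,(a,-.115,.127)))*1.5,proj(C['scene'],W(p,(a,-.115,.107))))
    for u in(351,396):  # on plane z=.12
        K,E=C['wrist'];R=np.linalg.inv(E);d=R[:3,:3]@np.linalg.inv(K)@[u/1.5,200/1.5,1];t=(.122-R[2,3])/d[2];print(u,R[:3,3]+t*d)
    np.save('stand.npy',p)
E
python3 fit2.py
```

```text
[ 0.64813943 -0.02715907  0.07846918] 4.4959528098296015
[[ 0.7  0.2]
 [ 0.7 -2.6]
 [-1.9 -2.7]
 [-0.4 -0.2]
 [ 0.2  0. ]
 [ 2.8 -1.1]
 [-0.3  1.5]
 [-0.5 -1. ]]
idler tri [ 0.67510928 -0.13611684  0.10849935] [array([-1.6, -0.3]), array([-1. , -3.5])]
0 [ 0.65715413 -0.1418052   0.127     ] [407.16163904 186.55627001] [353.08759566 176.79554883]
0.01 [ 0.66712336 -0.14102131  0.127     ] [387.66380876 188.09201583] [354.61871787 174.42879863]
351 [ 0.68625343 -0.13449526  0.122     ]
396 [ 0.66262802 -0.13452049  0.122     ]
```

>>> drive_tool(
  deltas=[
    {"dx":0.012,"dy":-0.002,"dz":0.012,"wx":0,"wy":0,"wz":0},
    {"dx":0.03,"dy":-0.004,"dz":0.03,"wx":0,"wy":0,"wz":0},
    {"dx":0.042,"dy":-0.0045,"dz":0.05,"wx":0,"wy":0,"wz":0},
    {"dx":0.045,"dy":-0.0045,"dz":0.064,"wx":0,"wy":0,"wz":0},
    {"dx":0.045,"dy":-0.0045,"dz":0.07,"wx":0,"wy":0,"wz":0},
    {"dx":0.045,"dy":-0.0045,"dz":0.07,"wx":0,"wy":0,"wz":0},
    {"dx":0.045,"dy":-0.0045,"dz":0.07,"wx":0,"wy":0,"wz":0},
    {"dx":0.045,"dy":-0.0045,"dz":0.07,"wx":0,"wy":0,"wz":0},
  ],
  gripper=0,
)

```text
time_s: 1.85
tcp_pos: [0.6752, -0.1345, 0.1539]
ee_rot: [[0.001, -1.0, 0.002], [-1.0, -0.001, -0.0], [0.0, -0.002, -1.0]]
wrist_force: [0.2, 0.7, 0.5]
gripper_width: 0.004
```

```bash
python3 - <<'E'
from h import *
s=r.sense();print(s['time_s'],s['tcp_pos'],s['wrist_force'],s['gripper_width'])
a=cams.capture('side')[100:250,120:320,::-1];b=cams.capture('scene')[60:210,220:420,::-1]
cv2.imwrite('pics/p3.png',cv2.resize(np.hstack([a,b]),None,fx=2,fy=2,interpolation=2))
print([r.sense()['wrist_force'] for _ in range(2)])
E
```

```text
1.85 [ 0.67522849 -0.13450179  0.15389551] [0.2006886  0.69996661 0.51011531] 0.0037780769585829994
[array([0.31334522, 0.28085808, 0.27165122]), array([0.31334522, 0.28085808, 0.27165122])]
```

View pics/p3.png

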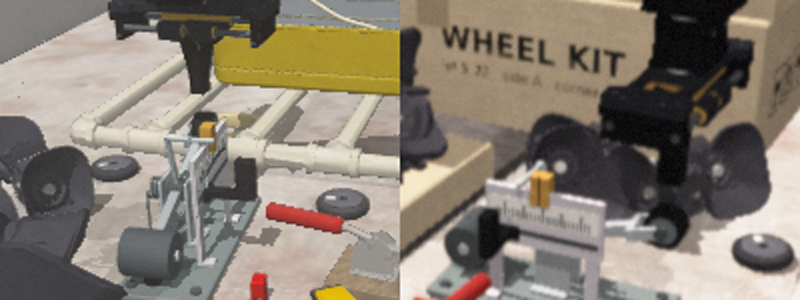

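Both views show the closed fingers right above the roller: side (202,85) over (203,120), scene (672,175) over (664,228). I'm approaching slowly.

>>> drive_tool(
  deltas=[
    {"dx":0,"dy":0,"dz":0.007,"wx":0,"wy":0,"wz":0},
    {"dx":0,"dy":0,"dz":0.014,"wx":0,"wy":0,"wz":0},
    {"dx":0,"dy":0,"dz":0.018,"wx":0,"wy":0,"wz":0},
    {"dx":0,"dy":0,"dz":0.02,"wx":0,"wy":0,"wz":0},
    {"dx":0,"dy":0,"dz":0.021,"wx":0,"wy":0,"wz":0},
    {"dx":0,"dy":0,"dz":0.022,"wx":0,"wy":0,"wz":0},
    {"dx":0,"dy":0,"dz":0.023,"wx":0,"wy":0,"wz":0},
    {"dx":0,"dy":0,"dz":0.024,"wx":0,"wy":0,"wz":0},
    {"dx":0,"dy":0,"dz":0.025,"wx":0,"wy":0,"wz":0},
    {"dx":0,"dy":0,"dz":0.026,"wx":0,"wy":0,"wz":0},
    {"dx":0,"dy":0,"dz":0.027,"wx":0,"wy":0,"wz":0},
    {"dx":0,"dy":0,"dz":0.028,"wx":0,"wy":0,"wz":0},
  ],
)

```text
time_s: 3.15
tcp_pos: [0.6747, -0.1352, 0.1255]
ee_rot: [[0.0, -1.0, 0.001], [-1.0, -0.0, -0.0], [0.0, -0.001, -1.0]]
wrist_force: [-1.8, -0.4, 4.8]
gripper_width: -0.0
```

>>> drive_tool(
  deltas=[
    {"dx":0,"dy":0,"dz":0.001,"wx":0,"wy":0,"wz":0},
    {"dx":0,"dy":0,"dz":0.002,"wx":0,"wy":0,"wz":0},
    {"dx":0,"dy":0,"dz":0.003,"wx":0,"wy":0,"wz":0},
    {"dx":0,"dy":0,"dz":0.004,"wx":0,"wy":0,"wz":0},
    {"dx":0,"dy":0,"dz":0.004,"wx":0,"wy":0,"wz":0},
  ],
)

```text
time_s: 3.65
tcp_pos: [0.6747, -0.1351, 0.1209]
ee_rot: [[0.0, -1.0, 0.0], [-1.0, -0.0, -0.0], [0.0, -0.0, -1.0]]
wrist_force: [-2.6, -0.9, 5.8]
gripper_width: 0.007
```

```bash
python3 - <<'E'
from h import *
for i in range(4):
    s=r.sense();print(s['time_s'],np.round(s['tcp_pos'],4),np.round(s['wrist_force'],2));a=cams.capture('side')
cv2.imwrite('pics/p4.png',cv2.resize(a[140:240,180:300,::-1],None,fx=5,fy=5,interpolation=2))
E
```

```text
3.65 [ 0.6747 -0.1351  0.1209] [-2.57 -0.86  5.76]
3.7 [ 0.6746 -0.1351  0.1209] [-0.68  0.29  5.32]
3.75 [ 0.6746 -0.1351  0.1209] [-1.42  0.5   4.6 ]
3.8 [ 0.6746 -0.1351  0.121 ] [-1.72 -0.56  5.61]
```

View pics/p4.png

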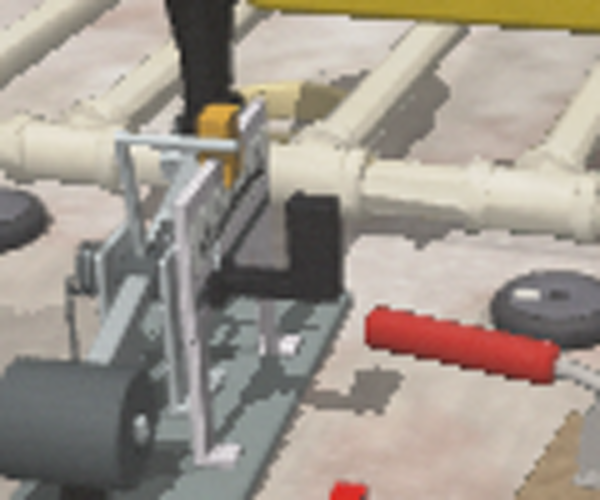

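>>> drive_tool(
  deltas=[
    {"dx":0,"dy":0,"dz":0.001,"wx":0,"wy":0,"wz":0},
    {"dx":0,"dy":0,"dz":0.003,"wx":0,"wy":0,"wz":0},
    {"dx":0,"dy":0,"dz":0.006,"wx":0,"wy":0,"wz":0},
    {"dx":0,"dy":0,"dz":0.009,"wx":0,"wy":0,"wz":0},
    {"dx":0,"dy":0,"dz":0.012,"wx":0,"wy":0,"wz":0},
    {"dx":0,"dy":0,"dz":0.015,"wx":0,"wy":0,"wz":0},
    {"dx":0,"dy":0,"dz":0.018,"wx":0,"wy":0,"wz":0},
    {"dx":0,"dy":0,"dz":0.02,"wx":0,"wy":0,"wz":0},
    {"dx":0,"dy":0,"dz":0.02,"wx":0,"wy":0,"wz":0},
  ],
)

```text
time_s: 4.75
tcp_pos: [0.6747, -0.1354, 0.1019]
ee_rot: [[0.0, -1.0, 0.001], [-1.0, -0.0, -0.001], [0.001, -0.001, -1.0]]
wrist_force: [-3.6, 0.1, 10.0]
gripper_width: 0.005
```

```bash
python3 - <<'E'
from h import *
for i in range(4):
    s=r.sense();print(s['time_s'],np.round(s['tcp_pos'],4),np.round(s['wrist_force'],2));a=cams.capture('side' if i%2 else 'scene');
    if i==2:b=a
cv2.imwrite('pics/p5.png',np.hstack([cv2.resize(a[140:240,180:280,::-1],None,fx=4,fy=4,interpolation=2),cv2.resize(b[100:200,280:380,::-1],None,fx=4,fy=4,interpolation=2)]))
E
```

```text
4.75 [ 0.6747 -0.1354  0.1019] [-3.62  0.07 10.02]
4.8 [ 0.6747 -0.1354  0.1021] [-3.17 -0.22  9.59]
4.85 [ 0.6747 -0.1354  0.1022] [-3.37 -0.07  9.61]
4.9 [ 0.6747 -0.1354  0.1022] [-3.25 -0.24  9.49]
```

View pics/p5.png

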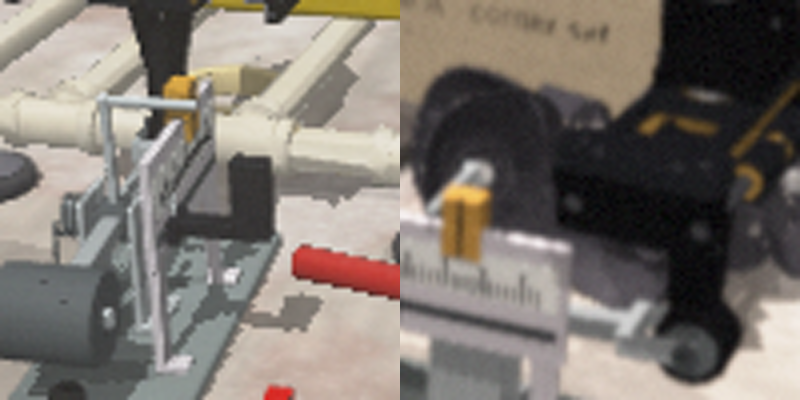

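>>> drive_tool(
  deltas=[
    {"dx":0,"dy":0,"dz":0.001,"wx":0,"wy":0,"wz":0},
    {"dx":0,"dy":0.0005,"dz":0.003,"wx":0,"wy":0,"wz":0},
    {"dx":0,"dy":0.001,"dz":0.006,"wx":0,"wy":0,"wz":0},
    {"dx":0,"dy":0.001,"dz":0.009,"wx":0,"wy":0,"wz":0},
    {"dx":0,"dy":0.001,"dz":0.012,"wx":0,"wy":0,"wz":0},
    {"dx":0,"dy":0.001,"dz":0.014,"wx":0,"wy":0,"wz":0},
    {"dx":0,"dy":0.001,"dz":0.015,"wx":0,"wy":0,"wz":0},
    {"dx":0,"dy":0.001,"dz":0.015,"wx":0,"wy":0,"wz":0},
  ],
)

```text
time_s: 5.75
tcp_pos: [0.6747, -0.1355, 0.0883]
ee_rot: [[0.001, -1.0, 0.004], [-1.0, -0.001, -0.001], [0.001, -0.004, -1.0]]
wrist_force: [-4.0, 0.5, 12.3]
gripper_width: 0.006
```

```bash
python3 - <<'E'
from h import *
for i in range(4):
    s=r.sense();print(s['time_s'],np.round(s['tcp_pos'],4),np.round(s['wrist_force'],2));a=cams.capture('side' if i%2 else 'scene');
    if i==2:b=a
cv2.imwrite('pics/p6.png',np.hstack([cv2.resize(a[140:240,180:280,::-1],None,fx=4,fy=4,interpolation=2),cv2.resize(b[100:200,280:380,::-1],None,fx=4,fy=4,interpolation=2)]))
E
```

```text
5.75 [ 0.6747 -0.1355  0.0883] [-4.    0.48 12.28]
5.8 [ 0.6747 -0.1355  0.0884] [-3.03 -0.03 12.02]
5.85 [ 0.6747 -0.1355  0.0885] [-2.72  0.33 13.14]
5.9 [ 0.6747 -0.1355  0.0884] [-3.08 -0.46 12.29]
```

View pics/p6.png

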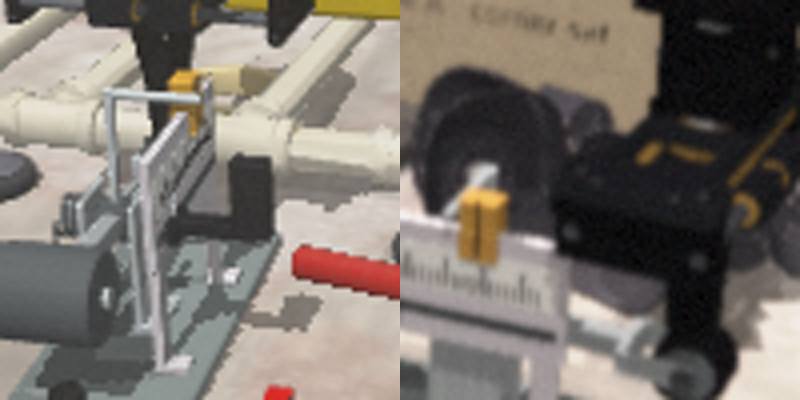

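>>> drive_tool(
  deltas=[
    {"dx":0,"dy":0.0005,"dz":0.001,"wx":0,"wy":0,"wz":0},
    {"dx":0,"dy":0.001,"dz":0.003,"wx":0,"wy":0,"wz":0},
    {"dx":0,"dy":0.0015,"dz":0.006,"wx":0,"wy":0,"wz":0},
    {"dx":0,"dy":0.002,"dz":0.008,"wx":0,"wy":0,"wz":0},
    {"dx":0,"dy":0.002,"dz":0.0095,"wx":0,"wy":0,"wz":0},
    {"dx":0,"dy":0.002,"dz":0.0105,"wx":0,"wy":0,"wz":0},
    {"dx":0,"dy":0.002,"dz":0.0105,"wx":0,"wy":0,"wz":0},
  ],
)

```text
time_s: 6.65
tcp_pos: [0.6746, -0.1355, 0.0792]
ee_rot: [[0.002, -1.0, 0.008], [-1.0, -0.002, -0.002], [0.002, -0.008, -1.0]]
wrist_force: [-1.9, -0.9, 14.3]
gripper_width: 0.006
```

```bash
python3 - <<'E'
from h import *
F=[]
for i in range(8):
    s=r.sense();F.append(s['wrist_force']);a=cams.capture('side' if i%2 else 'scene');
    if i==6:b=a
print(s['time_s'],s['tcp_pos'],s['ee_rot'][2]);print(np.round(F,2),np.mean(F,0),s['moment'])
cv2.imwrite('pics/p7.png',np.hstack([cv2.resize(a[140:240,180:280,::-1],None,fx=4,fy=4,interpolation=2),cv2.resize(b[100:200,280:380,::-1],None,fx=4,fy=4,interpolation=2)]))
E
```

```text
7.0 [ 0.6746413  -0.135466    0.07932626] [ 0.00189286 -0.0083638  -0.99996323]
[[-1.85 -0.9  14.31]
 [-1.86 -0.62 13.71]
 [-1.02 -0.52 14.95]
 [-1.12 -0.03 14.32]
 [-1.57 -0.38 14.82]
 [-0.38 -0.69 14.65]
 [-1.04 -0.41 14.73]
 [-1.38  0.21 14.15]] [-1.27796123 -0.41728722 14.45514896] [-0.00943034  0.40295959 -0.051055  ]
```

View pics/p7.png

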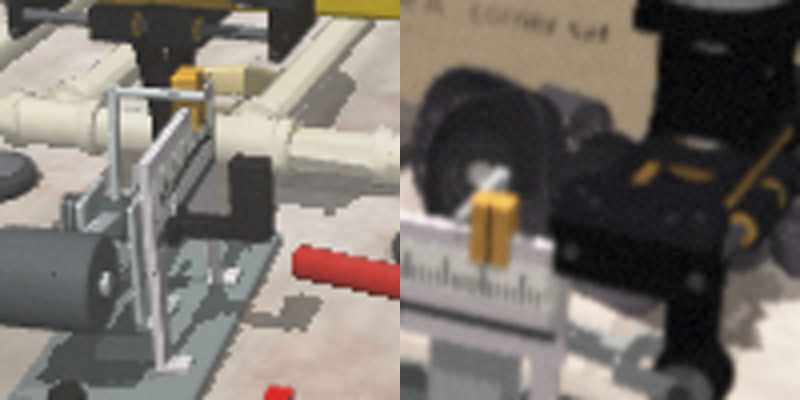

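>>> drive_tool(
  deltas=[
    {"dx":0,"dy":0,"dz":0.001,"wx":0,"wy":0,"wz":0},
    {"dx":0,"dy":0,"dz":0.002,"wx":0,"wy":0,"wz":0},
    {"dx":0,"dy":0,"dz":0.002,"wx":0,"wy":0,"wz":0},
    {"dx":0,"dy":0,"dz":0.002,"wx":0,"wy":0,"wz":0},
    {"dx":0,"dy":0,"dz":0.002,"wx":0,"wy":0,"wz":0},
    {"dx":0,"dy":0,"dz":0.002,"wx":0,"wy":0,"wz":0},
    {"dx":0,"dy":0,"dz":0.002,"wx":0,"wy":0,"wz":0},
    {"dx":0,"dy":0,"dz":0.002,"wx":0,"wy":0,"wz":0},
    {"dx":0,"dy":0,"dz":0.002,"wx":0,"wy":0,"wz":0},
    {"dx":0,"dy":0,"dz":0.002,"wx":0,"wy":0,"wz":0},
  ],
)

```text
time_s: 8.05
tcp_pos: [0.6746, -0.1355, 0.0775]
ee_rot: [[0.002, -1.0, 0.008], [-1.0, -0.002, -0.002], [0.002, -0.008, -1.0]]
wrist_force: [-1.6, 0.1, 14.6]
gripper_width: 0.005
```

```bash
python3 - <<'E'
from h import *
F=[]
for i in range(16):
    s=r.sense();F.append(s['wrist_force']);a=cams.capture('side')
print(s['time_s'],s['tcp_pos']);print(np.mean(F,0),np.std(F,0),np.linalg.norm(np.mean(F,0)))
E
```

```text
8.8 [ 0.67462849 -0.13550807  0.0774387 ]
[-1.58359406  0.03623654 14.44140743] [0.44953016 0.37817088 0.3715999 ] 14.528018856062767
```

>>> drive_tool(
  deltas=[
    {"dx":0,"dy":0,"dz":0.001,"wx":0,"wy":0,"wz":0},
    {"dx":0,"dy":0,"dz":0.002,"wx":0,"wy":0,"wz":0},
    {"dx":0,"dy":0,"dz":0.0025,"wx":0,"wy":0,"wz":0},
    {"dx":0,"dy":0,"dz":0.0025,"wx":0,"wy":0,"wz":0},
  ],
)

```text
time_s: 9.25
tcp_pos: [0.6746, -0.1355, 0.0751]
ee_rot: [[0.002, -1.0, 0.008], [-1.0, -0.002, -0.002], [0.002, -0.008, -1.0]]
wrist_force: [-2.4, -0.8, 14.8]
gripper_width: 0.005
```

```bash
python3 - <<'E'
from h import *
F=[]
for i in range(26):
    s=r.sense();F.append(s['wrist_force']);a=cams.capture('side' if i<25 else 'scene')
print(s['time_s'],s['tcp_pos']);print(np.mean(F,0),np.std(F,0),np.linalg.norm(np.mean(F,0)))
cv2.imwrite('pics/s8.png',cv2.resize(a[90:220,240:420,::-1],None,fx=4,fy=4,interpolation=2))
E
```

```text
10.5 [ 0.67463883 -0.13555207  0.07508804]
[-1.65989513 -0.15340523 15.29218557] [0.58585092 0.43950203 0.5240812 ] 15.382773630071412
```

View pics/s8.png

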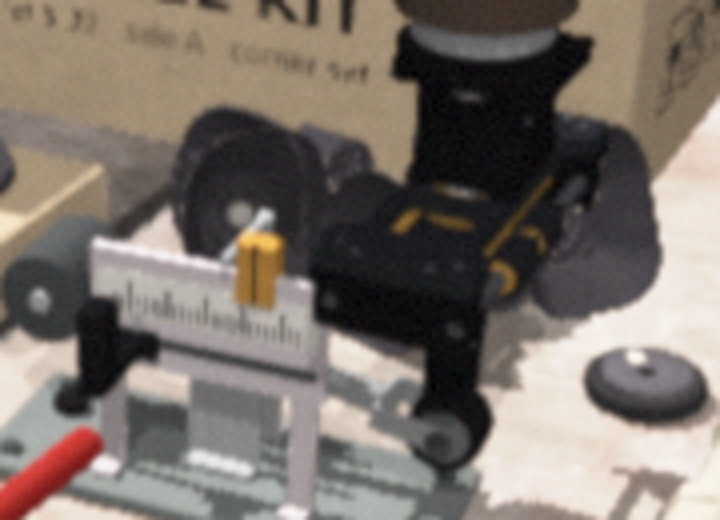

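>>> drive_tool(
  deltas=[
    {"dx":0,"dy":0,"dz":-0.001,"wx":0,"wy":0,"wz":0},
    {"dx":0,"dy":0,"dz":-0.003,"wx":0,"wy":0,"wz":0},
    {"dx":0,"dy":0,"dz":-0.007,"wx":0,"wy":0,"wz":0},
    {"dx":0,"dy":0,"dz":-0.011,"wx":0,"wy":0,"wz":0},
    {"dx":0,"dy":0,"dz":-0.015,"wx":0,"wy":0,"wz":0},
    {"dx":0,"dy":0,"dz":-0.019,"wx":0,"wy":0,"wz":0},
    {"dx":0,"dy":0,"dz":-0.023,"wx":0,"wy":0,"wz":0},
    {"dx":0,"dy":0,"dz":-0.027,"wx":0,"wy":0,"wz":0},
    {"dx":0,"dy":0,"dz":-0.031,"wx":0,"wy":0,"wz":0},
    {"dx":0,"dy":0,"dz":-0.035,"wx":0,"wy":0,"wz":0},
    {"dx":0,"dy":0,"dz":-0.039,"wx":0,"wy":0,"wz":0},
    {"dx":0,"dy":0,"dz":-0.042,"wx":0,"wy":0,"wz":0},
    {"dx":0,"dy":0,"dz":-0.045,"wx":0,"wy":0,"wz":0},
    {"dx":0,"dy":0,"dz":-0.048,"wx":0,"wy":0,"wz":0},
    {"dx":0,"dy":0,"dz":-0.051,"wx":0,"wy":0,"wz":0},
    {"dx":0,"dy":0,"dz":-0.054,"wx":0,"wy":0,"wz":0},
    {"dx":0,"dy":0,"dz":-0.057,"wx":0,"wy":0,"wz":0},
    {"dx":0,"dy":0,"dz":-0.062,"wx":0,"wy":0,"wz":0},
    {"dx":0,"dy":0,"dz":-0.068,"wx":0,"wy":0,"wz":0},
    {"dx":0,"dy":0,"dz":-0.075,"wx":0,"wy":0,"wz":0},
  ],
)

```text
time_s: 12.55
tcp_pos: [0.6704, -0.135, 0.1447]
ee_rot: [[-0.0, -1.0, -0.003], [-1.0, 0.0, 0.0], [-0.0, 0.003, -1.0]]
wrist_force: [0.7, 0.3, 0.6]
gripper_width: 0.009
```

```bash
python3 - <<'E'
from h import *
s=r.sense();print(s['time_s'],s['tcp_pos'],s['ee_rot'],s['wrist_force'])
a=cams.capture('scene')
cv2.imwrite('pics/s9.png',cv2.resize(a[90:220,240:420,::-1],None,fx=4,fy=4,interpolation=2))
cv2.imwrite('pics/s9raw.png',a[:,:,::-1])
E
```

```text
12.55 [ 0.67040596 -0.13497516  0.14469575] [[-3.61038571e-04 -9.99994737e-01 -3.22426962e-03]
 [-9.99999892e-01  3.60097253e-04  2.92523500e-04]
 [-2.91360910e-04  3.22437489e-03 -9.99994759e-01]] [0.67987366 0.30531209 0.63756646]
```

View pics/s9.png

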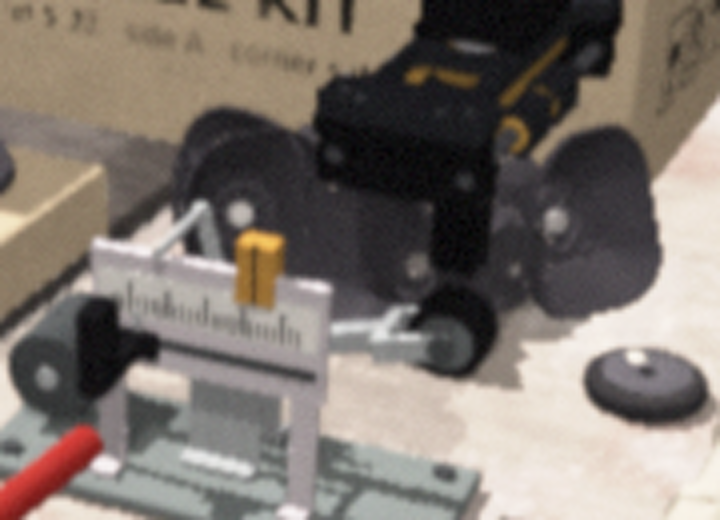

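>>> drive_tool(
  deltas=[
    {"dx":0,"dy":0,"dz":-0.03,"wx":0,"wy":0,"wz":0},
    {"dx":0,"dy":0,"dz":-0.07,"wx":0,"wy":0,"wz":8},
    {"dx":-0.01,"dy":0.01,"dz":-0.1,"wx":0,"wy":0,"wz":16},
    {"dx":-0.03,"dy":0.03,"dz":-0.11,"wx":0,"wy":0,"wz":24},
    {"dx":-0.05,"dy":0.045,"dz":-0.11,"wx":0,"wy":0,"wz":32},
    {"dx":-0.07,"dy":0.06,"dz":-0.11,"wx":0,"wy":0,"wz":40},
    {"dx":-0.09,"dy":0.075,"dz":-0.11,"wx":0,"wy":0,"wz":48},
    {"dx":-0.105,"dy":0.09,"dz":-0.11,"wx":0,"wy":0,"wz":56},
    {"dx":-0.115,"dy":0.097,"dz":-0.11,"wx":0,"wy":0,"wz":64},
    {"dx":-0.115,"dy":0.097,"dz":-0.11,"wx":0,"wy":0,"wz":72},
    {"dx":-0.115,"dy":0.097,"dz":-0.11,"wx":0,"wy":0,"wz":80},
    {"dx":-0.115,"dy":0.097,"dz":-0.11,"wx":0,"wy":0,"wz":85.5},
    {"dx":-0.115,"dy":0.097,"dz":-0.11,"wx":0,"wy":0,"wz":85.5},
    {"dx":-0.115,"dy":0.097,"dz":-0.11,"wx":0,"wy":0,"wz":85.5},
  ],
  gripper=0.5,
)

```text
time_s: 14.0
tcp_pos: [0.5743, -0.02, 0.2556]
ee_rot: [[-0.997, -0.08, -0.0], [-0.08, 0.997, 0.0], [0.0, 0.0, -1.0]]
wrist_force: [-0.4, 0.7, 0.0]
gripper_width: 0.498
```

```bash
python3 - <<'E'
from h import *
import pickle
s=r.sense();print(s['time_s'],s['tcp_pos'],s['ee_rot'],s['gripper_width'],s['joints'])
a=cams.capture('wrist')
cv2.imwrite('pics/w10.png',cv2.resize(a[:,:,::-1],None,fx=1.5,fy=1.5,interpolation=2))
cv2.imwrite('pics/w10raw.png',a[:,:,::-1]);pickle.dump(s,open('s10.pkl','wb'))
a=cams.capture('scene');cv2.imwrite('pics/s10.png',cv2.resize(a[110:240,220:400,::-1],None,fx=4,fy=4,interpolation=2))
E
```

```text
14.0 [ 0.57430165 -0.02000893  0.2555528 ] [[-9.96756144e-01 -8.04805658e-02 -2.62481290e-04]
 [-8.04805752e-02  9.96756177e-01  2.53371252e-05]
 [ 2.59590701e-04  4.63795804e-05 -9.99999965e-01]] 0.4977978143179705 [ 1.41475545e+01  1.59080614e+01 -3.74146789e+00 -5.39738185e-03
 -7.03646989e+01 -9.95295506e+01]
```

View pics/w10.png

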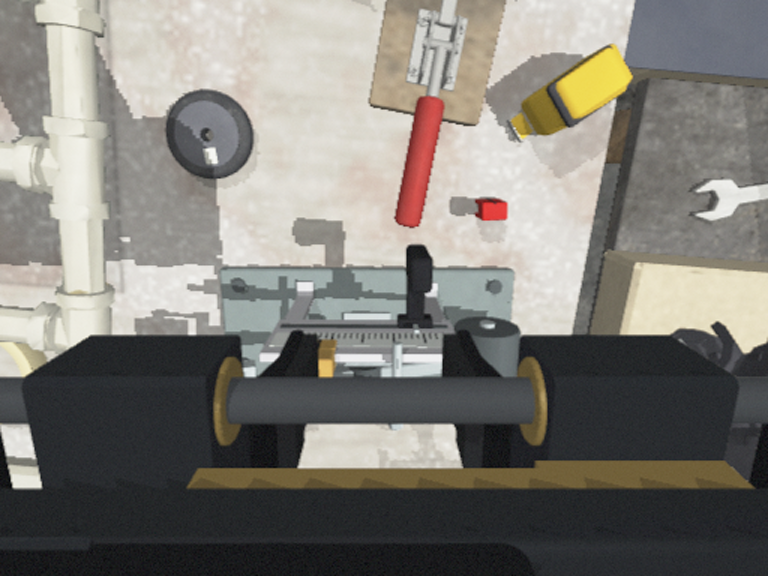

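View pics/s10.png

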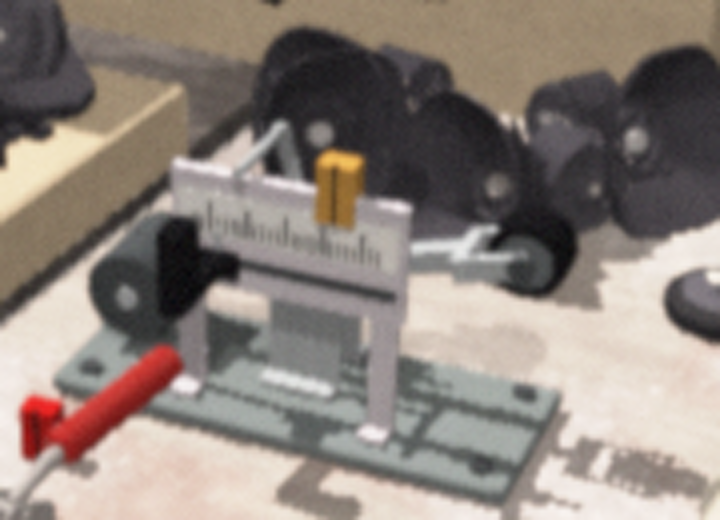

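>>> drive_tool(
  deltas=[
    {"dx":-0.02,"dy":-0.005,"dz":0.02,"wx":0,"wy":0,"wz":0},
    {"dx":-0.045,"dy":-0.01,"dz":0.045,"wx":0,"wy":0,"wz":0},
    {"dx":-0.059,"dy":-0.015,"dz":0.058,"wx":0,"wy":0,"wz":0},
    {"dx":-0.059,"dy":-0.015,"dz":0.06,"wx":0,"wy":0,"wz":0},
    {"dx":-0.059,"dy":-0.015,"dz":0.06,"wx":0,"wy":0,"wz":0},
    {"dx":-0.059,"dy":-0.015,"dz":0.06,"wx":0,"wy":0,"wz":0},
  ],
)

```text
time_s: 14.7
tcp_pos: [0.6344, -0.0303, 0.1966]
ee_rot: [[-0.997, -0.079, 0.001], [-0.079, 0.997, 0.0], [-0.001, -0.0, -1.0]]
wrist_force: [-1.3, 0.1, 0.1]
gripper_width: 0.501
```

```bash
python3 - <<'E'
from h import *
import pickle
s=r.sense();print(s['time_s'],s['tcp_pos'],s['ee_rot'])
a=cams.capture('wrist')
cv2.imwrite('pics/w11.png',cv2.resize(a[60:260,100:420,::-1],None,fx=2.5,fy=2.5,interpolation=2))
cv2.imwrite('pics/w11raw.png',a[:,:,::-1]);pickle.dump(s,open('s11.pkl','wb'))
E
```

```text
14.7 [ 0.63441418 -0.03026265  0.19661863] [[-9.96873756e-01 -7.89993648e-02  1.34685085e-03]
 [-7.89994237e-02  9.96874662e-01  9.49371093e-06]
 [-1.34339148e-03 -9.69364097e-05 -9.99999093e-01]]
```

View pics/w11.png

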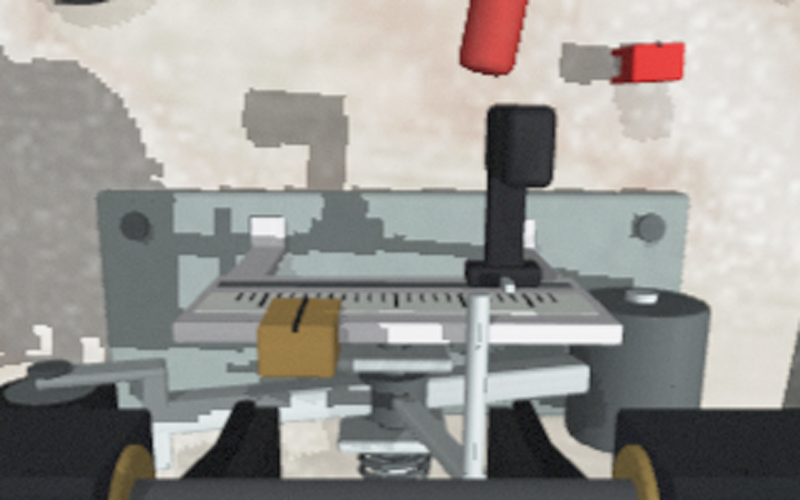

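```bash
cat > f3.py <<'E'
from h import *
import pickle
from fit2 import W
s=pickle.load(open('s11.pkl','rb'))
KE=P('wrist',s)
px=lambda u,v:np.array([100+u/2.5,60+v/2.5])
obs=[((-.05,-.125,.012),98,192),((-.05,.125,.012),688,193),((-.025,-.062,.14),173,323),((-.025,.062,.14),622,325)]
f=least_squares(lambda p:np.concatenate([proj(KE,W(p,q))-px(u,v) for q,u,v in obs]),[.648,-.027,.079])
p=f.x;print('stand',p,np.degrees(p[2]),np.round(f.fun,1))
K,E=KE;R=np.linalg.inv(E)
def plane(u,v,z):
    d=R[:3,:3]@np.linalg.inv(K)@[*px(u,v),1];t=(z-R[2,3])/d[2];w=R[:3,3]+t*d
    c,sn=np.cos(p[2]),np.sin(p[2]);D=w-[p[0],p[1],0];return np.round(w,4),np.round([c*D[0]+sn*D[1],-sn*D[0]+c*D[1]],4)
for n,u,v,z in[('grip top',524,143,.135),('rider top-front',296,330,.158),('rider bot line',308,298,.126),('rider top mid',298,350,.158),('index tip',510,288,.110),('tab base',504,272,.108),('plate L',173,323,.14),('plate R',622,325,.14)]: print(n,plane(u,v,z))
E
python3 f3.py
```

```text
stand [ 0.64966165 -0.02360574  0.07758091] 4.445058789931271 [-2.1 -1.8  2.  -1.6 -0.4  1.5  0.4  1.2]
grip top (array([0.5729, 0.0038, 0.135 ]), array([-0.0744,  0.0332]))
rider top-front (array([ 0.6226, -0.0518,  0.158 ]), array([-0.0292, -0.026 ]))
rider bot line (array([ 0.6218, -0.0516,  0.126 ]), array([-0.0299, -0.0258]))
rider top mid (array([ 0.6278, -0.051 ,  0.158 ]), array([-0.0239, -0.0256]))
index tip (array([0.6176, 0.0092, 0.11  ]), array([-0.0295,  0.0352]))
tab base (array([0.6131, 0.007 , 0.108 ]), array([-0.0341,  0.0334]))
plate L (array([ 0.6285, -0.0871,  0.14  ]), array([-0.0261, -0.0617]))
plate R (array([0.6191, 0.0358, 0.14  ]), array([-0.0259,  0.0616]))
```

```bash
python3 - <<'E'
import cv2
a=cv2.imread('pics/w11raw.png')
cv2.imwrite('pics/w11z.png',cv2.resize(a[155:215,270:330],None,fx=10,fy=10,interpolation=2))
E
```

```text
(no output)
```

View pics/w11z.png

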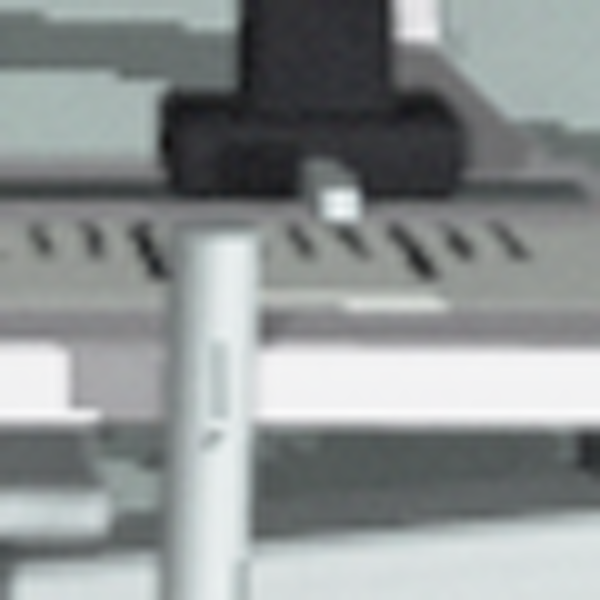

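>>> drive_tool(
  deltas=[
    {"dx":0.02,"dy":0.013,"dz":0,"wx":0,"wy":0,"wz":0},
    {"dx":0.045,"dy":0.03,"dz":0,"wx":0,"wy":0,"wz":0},
    {"dx":0.0585,"dy":0.0395,"dz":0.01,"wx":0,"wy":0,"wz":0},
    {"dx":0.0585,"dy":0.0395,"dz":0.03,"wx":0,"wy":0,"wz":0},
    {"dx":0.0585,"dy":0.0395,"dz":0.045,"wx":0,"wy":0,"wz":0},
    {"dx":0.0585,"dy":0.0395,"dz":0.045,"wx":0,"wy":0,"wz":0},
  ],
)

```text
time_s: 15.35
tcp_pos: [0.5715, 0.0046, 0.1499]
ee_rot: [[-0.997, -0.079, -0.002], [-0.079, 0.997, -0.0], [0.002, 0.0, -1.0]]
wrist_force: [-0.2, -0.5, -0.1]
gripper_width: 0.501
```

```bash
python3 - <<'E'
from h import *
s=r.sense();print(s['time_s'],s['tcp_pos'],s['wrist_force'])
a=cams.capture('scene');b=cams.capture('side')
cv2.imwrite('pics/p12.png',np.hstack([cv2.resize(a[90:210,220:340,::-1],None,fx=3.3,fy=3.3,interpolation=2),cv2.resize(b[130:250,180:300,::-1],None,fx=3.3,fy=3.3,interpolation=2)]))
E
```

```text
15.35 [0.57147139 0.00457488 0.14989938] [-0.20402062 -0.47451504 -0.07992596]
```

View pics/p12.png

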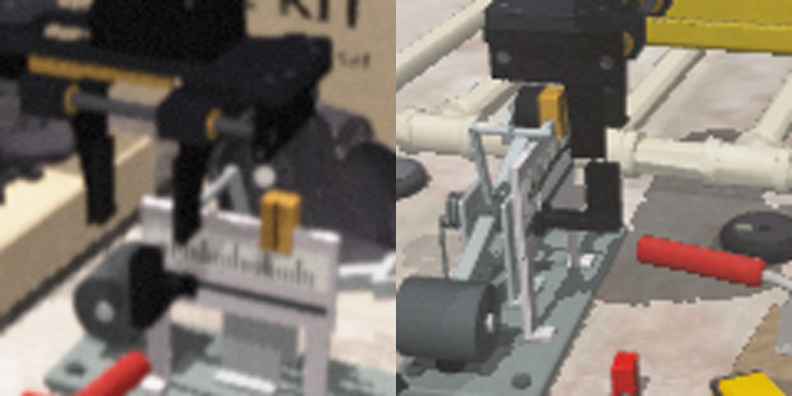

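The fingers straddle the tab, at scene (98,220) and (187,240) with the tab near (150,255). Now I lower and then close.

>>> drive_tool(
  deltas=[
    {"dx":0,"dy":0,"dz":0.015,"wx":0,"wy":0,"wz":0},
    {"dx":0,"dy":0,"dz":0.03,"wx":0,"wy":0,"wz":0},
    {"dx":0,"dy":0,"dz":0.042,"wx":0,"wy":0,"wz":0},
    {"dx":0,"dy":0,"dz":0.046,"wx":0,"wy":0,"wz":0},
    {"dx":0,"dy":0,"dz":0.046,"wx":0,"wy":0,"wz":0},
    {"dx":0,"dy":0,"dz":0.046,"wx":0,"wy":0,"wz":0},
  ],
)

```text
time_s: 16.05
tcp_pos: [0.5737, 0.0046, 0.1053]
ee_rot: [[-0.997, -0.079, 0.001], [-0.079, 0.997, 0.0], [-0.001, -0.0, -1.0]]
wrist_force: [-0.2, 0.0, 0.6]
gripper_width: 0.502
```

>>> drive_tool(
  deltas=[
    {"dx":0,"dy":0,"dz":0,"wx":0,"wy":0,"wz":0},
    {"dx":0,"dy":0,"dz":0,"wx":0,"wy":0,"wz":0},
    {"dx":0,"dy":0,"dz":0,"wx":0,"wy":0,"wz":0},
    {"dx":0,"dy":0,"dz":0,"wx":0,"wy":0,"wz":0},
    {"dx":0,"dy":0,"dz":0,"wx":0,"wy":0,"wz":0},
    {"dx":0,"dy":0,"dz":0,"wx":0,"wy":0,"wz":0},
  ],
  gripper=0.1,
)

```text
time_s: 16.65
tcp_pos: [0.5731, 0.0044, 0.1047]
ee_rot: [[-0.997, -0.078, 0.0], [-0.078, 0.997, -0.0], [-0.0, -0.0, -1.0]]
wrist_force: [0.3, -1.1, 1.4]
gripper_width: 0.156
```

```bash
python3 - <<'E'
from h import *
s=r.sense();print(s['time_s'],s['tcp_pos'],s['wrist_force'],s['gripper_width'])
a=cams.capture('scene');b=cams.capture('wrist')
cv2.imwrite('pics/p13.png',np.hstack([cv2.resize(a[90:210,220:340,::-1],None,fx=3,fy=3,interpolation=2),cv2.resize(b[40:260,130:350,::-1],(360,360),interpolation=2)]))
E
```

```text
16.65 [0.57309591 0.00437867 0.10466472] [ 0.32056483 -1.11584765  1.39207884] 0.1564915805328749
```

View pics/p13.png

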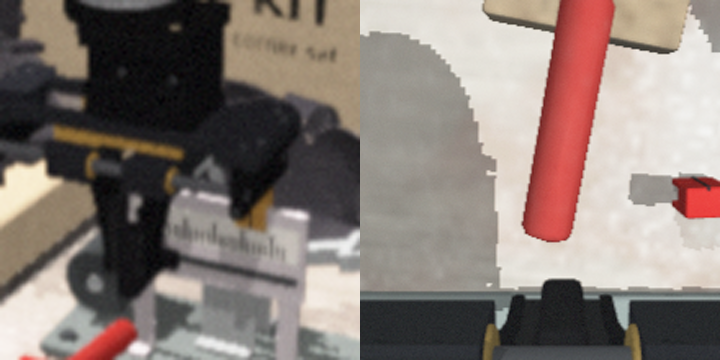

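>>> drive_tool(
  deltas=[
    {"dx":0,"dy":-0.002,"dz":0,"wx":0,"wy":0,"wz":0},
    {"dx":0,"dy":-0.006,"dz":0,"wx":0,"wy":0,"wz":0},
    {"dx":0,"dy":-0.012,"dz":0,"wx":0,"wy":0,"wz":0},
    {"dx":0,"dy":-0.018,"dz":0,"wx":0,"wy":0,"wz":0},
    {"dx":0,"dy":-0.024,"dz":0,"wx":0,"wy":0,"wz":0},
    {"dx":0,"dy":-0.03,"dz":0,"wx":0,"wy":0,"wz":0},
    {"dx":0,"dy":-0.03,"dz":0,"wx":0,"wy":0,"wz":0},
  ],
)

```text
time_s: 17.45
tcp_pos: [0.5755, -0.0268, 0.1047]
ee_rot: [[-0.997, -0.078, -0.0], [-0.078, 0.997, -0.001], [0.0, -0.001, -1.0]]
wrist_force: [-1.2, -2.3, 2.5]
gripper_width: 0.161
```

```bash
python3 - <<'E'
from h import *
s=r.sense();print(s['time_s'],s['tcp_pos'],s['wrist_force'],s['gripper_width'])
a=cams.capture('scene');b=cams.capture('side')
cv2.imwrite('pics/p14.png',np.hstack([cv2.resize(a[90:210,220:340,::-1],None,fx=3.3,fy=3.3,interpolation=2),cv2.resize(b[130:250,180:300,::-1],None,fx=3.3,fy=3.3,interpolation=2)]))
E
```

```text
17.45 [ 0.57545348 -0.02677312  0.10465804] [-1.21271735 -2.3264057   2.45813516] 0.16113766916754563
```

View pics/p14.png

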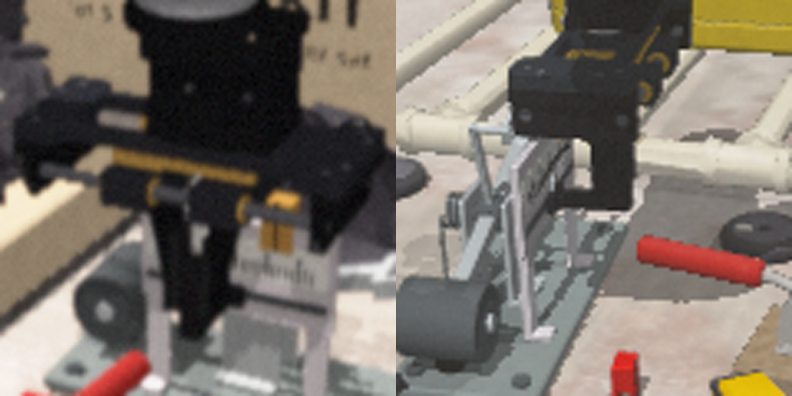

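>>> drive_tool(
  deltas=[
    {"dx":0,"dy":-0.002,"dz":0,"wx":0,"wy":0,"wz":0},
    {"dx":0,"dy":-0.006,"dz":0,"wx":0,"wy":0,"wz":0},
    {"dx":0,"dy":-0.012,"dz":0,"wx":0,"wy":0,"wz":0},
    {"dx":0,"dy":-0.018,"dz":0,"wx":0,"wy":0,"wz":0},
    {"dx":0,"dy":-0.023,"dz":0,"wx":0,"wy":0,"wz":0},
    {"dx":0,"dy":-0.027,"dz":0,"wx":0,"wy":0,"wz":0},
    {"dx":0,"dy":-0.029,"dz":0,"wx":0,"wy":0,"wz":0},
    {"dx":0,"dy":-0.029,"dz":0,"wx":0,"wy":0,"wz":0},
    {"dx":0,"dy":-0.029,"dz":0,"wx":0,"wy":0,"wz":0},
  ],
)

```text
time_s: 18.45
tcp_pos: [0.5776, -0.055, 0.1046]
ee_rot: [[-0.997, -0.078, -0.0], [-0.078, 0.997, -0.001], [0.0, -0.001, -1.0]]
wrist_force: [-1.6, -1.2, 3.8]
gripper_width: 0.158
```

>>> drive_tool(
  deltas=[
    {"dx":0,"dy":0,"dz":0,"wx":0,"wy":0,"wz":0},
    {"dx":0,"dy":0,"dz":0,"wx":0,"wy":0,"wz":0},
    {"dx":0,"dy":0,"dz":0,"wx":0,"wy":0,"wz":0},
    {"dx":0,"dy":0,"dz":0,"wx":0,"wy":0,"wz":0},
    {"dx":0,"dy":0,"dz":0,"wx":0,"wy":0,"wz":0},
    {"dx":0,"dy":0,"dz":-0.01,"wx":0,"wy":0,"wz":0},
    {"dx":0,"dy":0,"dz":-0.03,"wx":0,"wy":0,"wz":0},
    {"dx":0,"dy":0,"dz":-0.06,"wx":0,"wy":0,"wz":0},
    {"dx":0,"dy":0,"dz":-0.085,"wx":0,"wy":0,"wz":0},
    {"dx":-0.01,"dy":0,"dz":-0.093,"wx":0,"wy":0,"wz":0},
    {"dx":-0.03,"dy":0,"dz":-0.093,"wx":0,"wy":0,"wz":0},
    {"dx":-0.05,"dy":0,"dz":-0.093,"wx":0,"wy":0,"wz":0},
    {"dx":-0.057,"dy":0,"dz":-0.093,"wx":0,"wy":0,"wz":0},
    {"dx":-0.057,"dy":0,"dz":-0.093,"wx":0,"wy":0,"wz":0},
    {"dx":-0.057,"dy":0,"dz":-0.093,"wx":0,"wy":0,"wz":0},
  ],
  gripper=0.5,
)

```text
time_s: 19.95
tcp_pos: [0.6338, -0.0499, 0.1975]
ee_rot: [[-0.997, -0.078, -0.001], [-0.078, 0.997, 0.0], [0.001, 0.0, -1.0]]
wrist_force: [-0.0, -0.3, 0.4]
gripper_width: 0.502
```

```bash
python3 - <<'E'
from h import *
import pickle
s=r.sense();print(s['time_s'],s['tcp_pos'],s['ee_rot'],s['wrist_force'],s['gripper_width'])
a=cams.capture('wrist')
cv2.imwrite('pics/w15.png',cv2.resize(a[60:260,100:420,::-1],None,fx=2.5,fy=2.5,interpolation=2))
cv2.imwrite('pics/w15z.png',cv2.resize(a[160:220,220:290,::-1],None,fx=10,fy=10,interpolation=2))
pickle.dump(s,open('s11.pkl','wb'))
a=cams.capture('scene');cv2.imwrite('pics/s15.png',cv2.resize(a[130:220,250:340,::-1],None,fx=6,fy=6,interpolation=2))
E
```

```text
19.95 [ 0.63377073 -0.04991438  0.19747608] [[-9.96926883e-01 -7.83318201e-02 -9.57295002e-04]
 [-7.83318812e-02  9.96927337e-01  2.64074800e-05]
 [ 9.52285011e-04  1.01313045e-04 -9.99999541e-01]] [-0.03755596 -0.3125476   0.37063837] 0.5024041735910194
```

View pics/w15.png

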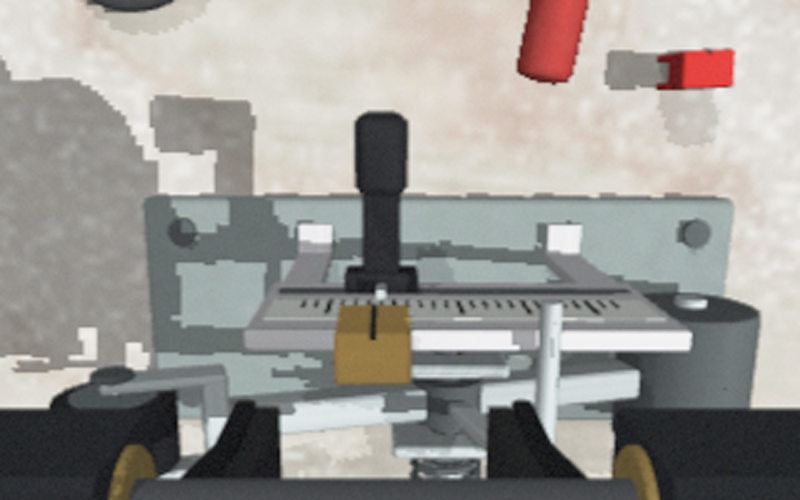

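View pics/w15z.png

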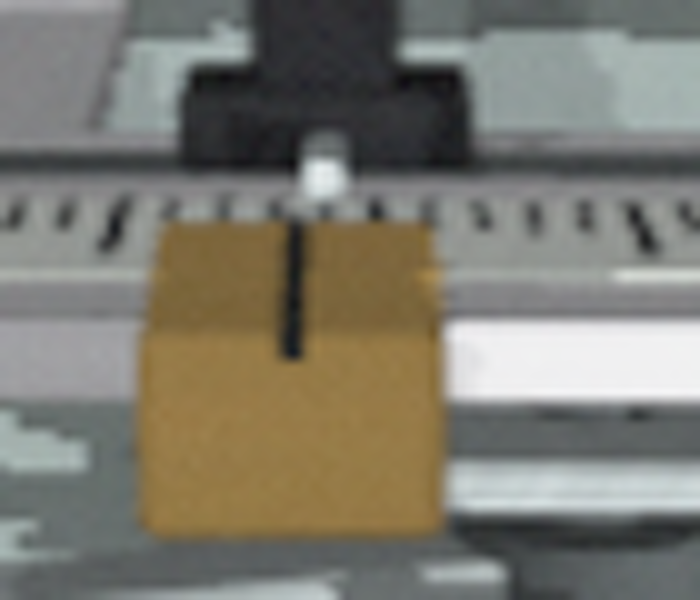

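View pics/s15.png

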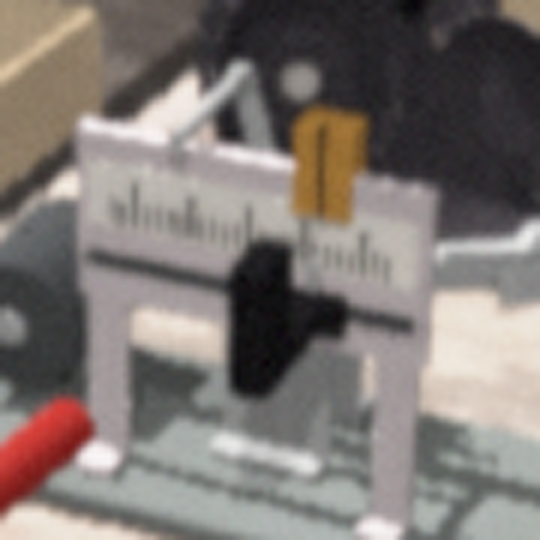

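```bash
cat > f4.py <<'E'
from h import *
import pickle
s=pickle.load(open('s11.pkl','rb'));KE=P('wrist',s);K,E=KE;R=np.linalg.inv(E)
p=[.64966,-.02361,.0776]
def plane(u,v,z):
    d=R[:3,:3]@np.linalg.inv(K)@[220+u/10,160+v/10,1];t=(z-R[2,3])/d[2];w=R[:3,3]+t*d
    c,sn=np.cos(p[2]),np.sin(p[2]);D=w-[p[0],p[1],0];return np.round([c*D[0]+sn*D[1],-sn*D[0]+c*D[1]],4)
for n,u,v,z in[('rider top line',290,350,.158),('rider top-front mid',291.5,335,.158),('rider bot line',297,225,.126),('rider bot mid',294,225,.126),('index tip',325,182,.110),('tab base',324,160,.108),('griptop',(220-220)*0+(100+381/2.5-220)*10,(60+150/2.5-160)*10,.135)]: print(n,plane(u,v,z))
E
python3 f4.py
```

```text
rider top line [-0.0293 -0.0262]
rider top-front mid [-0.0303 -0.0261]
rider bot line [-0.0296 -0.0261]
rider bot mid [-0.0296 -0.0263]
index tip [-0.0291 -0.0241]
tab base [-0.0304 -0.0242]
griptop [-0.0748 -0.0242]
```

The image puts the rider at y = −26.2 mm and the index at −24.1 mm on the scale. That's inside the tolerance but 2 mm off, so I'll regrasp and nudge the tab by −2 mm.

>>> drive_tool(
  deltas=[
    {"dx":0.02,"dy":0,"dz":0,"wx":0,"wy":0,"wz":0},
    {"dx":0.045,"dy":0,"dz":0,"wx":0,"wy":0,"wz":0},
    {"dx":0.057,"dy":0,"dz":0,"wx":0,"wy":0,"wz":0},
    {"dx":0.057,"dy":0,"dz":0,"wx":0,"wy":0,"wz":0},
    {"dx":0.057,"dy":0,"dz":0.02,"wx":0,"wy":0,"wz":0},
    {"dx":0.057,"dy":0,"dz":0.045,"wx":0,"wy":0,"wz":0},
    {"dx":0.057,"dy":0,"dz":0.07,"wx":0,"wy":0,"wz":0},
    {"dx":0.057,"dy":0,"dz":0.087,"wx":0,"wy":0,"wz":0},
    {"dx":0.057,"dy":0,"dz":0.092,"wx":0,"wy":0,"wz":0},
    {"dx":0.057,"dy":0,"dz":0.092,"wx":0,"wy":0,"wz":0},
    {"dx":0.057,"dy":0,"dz":0.092,"wx":0,"wy":0,"wz":0},
  ],
)

```text
time_s: 21.15
tcp_pos: [0.5789, -0.0543, 0.1065]
ee_rot: [[-0.997, -0.079, 0.002], [-0.079, 0.997, -0.0], [-0.002, -0.0, -1.0]]
wrist_force: [0.2, 0.1, -0.3]
gripper_width: 0.499
```

>>> drive_tool(
  deltas=[
    {"dx":0,"dy":0,"dz":0,"wx":0,"wy":0,"wz":0},
    {"dx":0,"dy":0,"dz":0,"wx":0,"wy":0,"wz":0},
    {"dx":0,"dy":0,"dz":0,"wx":0,"wy":0,"wz":0},
    {"dx":0,"dy":0,"dz":0,"wx":0,"wy":0,"wz":0},
    {"dx":0,"dy":0,"dz":0,"wx":0,"wy":0,"wz":0},
    {"dx":0,"dy":0,"dz":0,"wx":0,"wy":0,"wz":0},
  ],
  gripper=0.1,
)

```text
time_s: 21.75
tcp_pos: [0.5778, -0.0545, 0.1058]
ee_rot: [[-0.997, -0.078, 0.0], [-0.078, 0.997, -0.0], [-0.0, -0.0, -1.0]]
wrist_force: [-0.8, -0.9, 0.7]
gripper_width: 0.158
```

>>> drive_tool(
  deltas=[
    {"dx":0,"dy":-0.001,"dz":0,"wx":0,"wy":0,"wz":0},
    {"dx":0,"dy":-0.002,"dz":0,"wx":0,"wy":0,"wz":0},
    {"dx":0,"dy":-0.002,"dz":0,"wx":0,"wy":0,"wz":0},
    {"dx":0,"dy":-0.002,"dz":0,"wx":0,"wy":0,"wz":0},
    {"dx":0,"dy":-0.002,"dz":0,"wx":0,"wy":0,"wz":0},
  ],
)

```text
time_s: 22.25
tcp_pos: [0.5779, -0.0562, 0.1058]
ee_rot: [[-0.997, -0.079, 0.0], [-0.079, 0.997, 0.0], [-0.0, 0.0, -1.0]]
wrist_force: [-1.2, 2.0, 3.4]
gripper_width: 0.159
```

>>> drive_tool(
  deltas=[
    {"dx":0,"dy":-0.001,"dz":0,"wx":0,"wy":0,"wz":0},
    {"dx":0,"dy":-0.001,"dz":0,"wx":0,"wy":0,"wz":0},
    {"dx":0,"dy":-0.001,"dz":0,"wx":0,"wy":0,"wz":0},
  ],
)

```text
time_s: 22.55
tcp_pos: [0.578, -0.0574, 0.1058]
ee_rot: [[-0.997, -0.078, 0.0], [-0.078, 0.997, -0.0], [-0.0, -0.0, -1.0]]
wrist_force: [-2.2, 2.7, 4.5]
gripper_width: 0.155
```

>>> drive_tool(
  deltas=[
    {"dx":0,"dy":0,"dz":0,"wx":0,"wy":0,"wz":0},
    {"dx":0,"dy":0,"dz":0,"wx":0,"wy":0,"wz":0},
    {"dx":0,"dy":0,"dz":0,"wx":0,"wy":0,"wz":0},
    {"dx":0,"dy":0,"dz":0,"wx":0,"wy":0,"wz":0},
    {"dx":0,"dy":0,"dz":0,"wx":0,"wy":0,"wz":0},
    {"dx":0,"dy":0,"dz":-0.01,"wx":0,"wy":0,"wz":0},
    {"dx":0,"dy":0,"dz":-0.03,"wx":0,"wy":0,"wz":0},
    {"dx":0,"dy":0,"dz":-0.06,"wx":0,"wy":0,"wz":0},
    {"dx":0,"dy":0,"dz":-0.085,"wx":0,"wy":0,"wz":0},
    {"dx":-0.01,"dy":0,"dz":-0.093,"wx":0,"wy":0,"wz":0},
    {"dx":-0.03,"dy":0,"dz":-0.093,"wx":0,"wy":0,"wz":0},
    {"dx":-0.05,"dy":0,"dz":-0.093,"wx":0,"wy":0,"wz":0},
    {"dx":-0.057,"dy":0,"dz":-0.093,"wx":0,"wy":0,"wz":0},
    {"dx":-0.057,"dy":0,"dz":-0.093,"wx":0,"wy":0,"wz":0},
    {"dx":-0.057,"dy":0,"dz":-0.093,"wx":0,"wy":0,"wz":0},
  ],
  gripper=0.5,
)

```text
time_s: 24.05
tcp_pos: [0.634, -0.0529, 0.1985]
ee_rot: [[-0.997, -0.078, -0.001], [-0.078, 0.997, 0.0], [0.001, 0.0, -1.0]]
wrist_force: [-0.2, 1.1, 0.8]
gripper_width: 0.498
```

```bash
python3 - <<'E'
from h import *
import pickle
s=r.sense();print(s['time_s'],s['tcp_pos'],s['wrist_force'],s['gripper_width'])
a=cams.capture('wrist')
cv2.imwrite('pics/w16.png',cv2.resize(a[60:260,100:420,::-1],None,fx=2.5,fy=2.5,interpolation=2))
cv2.imwrite('pics/w16z.png',cv2.resize(a[160:220,220:290,::-1],None,fx=10,fy=10,interpolation=2))
pickle.dump(s,open('s11.pkl','wb'))
a=cams.capture('scene');cv2.imwrite('pics/s16.png',cv2.resize(a[110:310,170:410,::-1],None,fx=3,fy=3,interpolation=2))
E
```

```text
24.05 [ 0.63402327 -0.05289487  0.19847983] [-0.18303249  1.0573266   0.83046194] 0.4979835306428764
```

View pics/w16z.png

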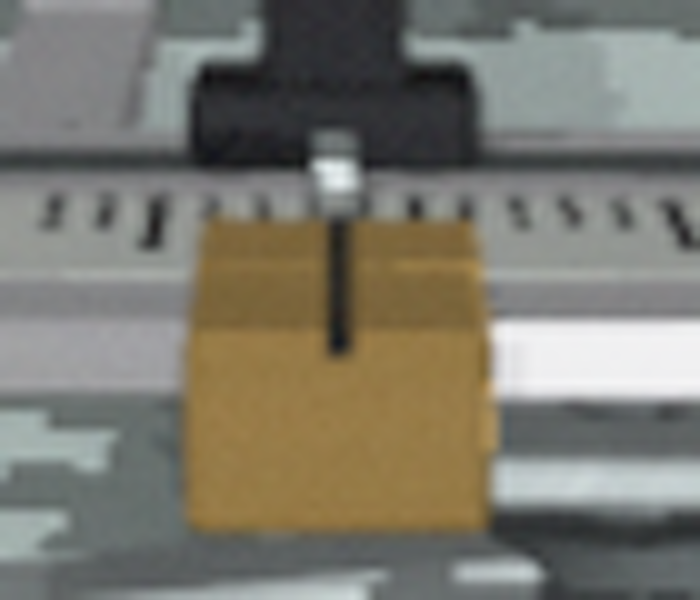

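View pics/s16.png

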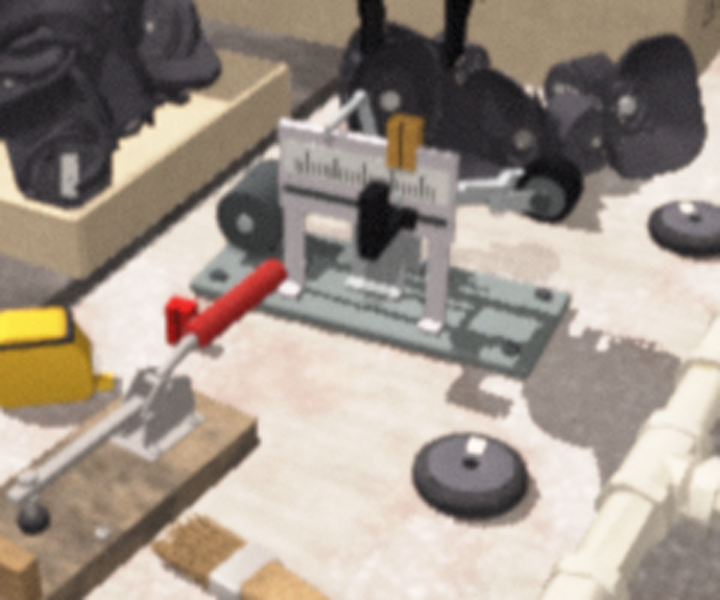

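The index at (336,178) now lines up with the rider's centre line at (339,225–350), so the error is well under 1 mm. The tensioner arm is on its stop, the bystanders haven't moved and the robot is clear of everything.

```bash
python3 -c "
from station import ticket
print(ticket.finish_job())"
```

```text
the job is handed in; nothing more can be done
None
```

The belt tensioner check is done and handed in at about 24 s; no verdict was reported.

- **Load:** I pressed the pulley with the fingers closed. The wrist force averaged about 14.4 N over roughly 2 s, then about 15.3 N for 1.25 s after a small further push. Single readings scattered by about 0.5 N, and there was a small sideways force of about 1.6 N. The highest reading I saw was about 15 N, though I did not print every sample during the last hold.
- **Release:** I let the arm rise at about 40 mm/s. The scene picture shows it back on its stop, with the rider left at −26 mm on the scale.
- **Limit tab:** My first placing left the index about 2 mm off the rider's middle. The gripper's position readout had put it on target, but the wrist picture showed the error and I trusted the picture. I regrasped the tab, nudged it and let go.
- **Last picture check:** The index stands under the rider's centre line to within about 0.5 mm and the rider is upright. The wheel, tape measure and brush look unmoved. The robot was touching nothing when I handed in.

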